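Jack up the tilting carving board

TASK

Slide the small lever jack in between the front legs of the carving-board stand until its saddle is centred under the pad of the board's steel lift lug, keeping the jack flat on the table and its handle up. Then pump the handle: one trial stroke all the way down and all the way back up, so that the board settles on its legs again, then press it all the way down once more and finish while holding it there, the board carried by the jack alone. Do not push or lift the board yourself, and leave the other things on the table where they are.

Things in the scene. Friction and masses are not known exactly. Their poses are not given: they have to be found in the camera images.
- jack: loose plain steel lever jack, about 0.86 kg in all, sliding on a flat base plate 210 mm (x) x 70 mm (y) x 8 mm. Origin: centre of the underside of the base. Its own +x is the nose that goes in first, and the handle end is at -x. In its frame: saddle axis at x = +55 mm, handle hinge (axis along y) at x = +33 mm, z = 42 mm, centre of the handle's grip block at x = -91 mm, z = 80 mm with the handle up. Nothing stands on the base plate under the grip block.
- saddle_top (a point): centre of the top of the jack's saddle, a steel disc 34 mm across; 50 mm above the table with the handle up, and it rises 28 mm straight up as the handle goes right down (in proportion to the handle's angle)
- handle_grip (a point): centre of the rubber grip block at the end of the jack's handle: 46 mm long (along the handle), 24 mm wide (across, along the jack's y), 22 mm high; 130 mm from the hinge. With the handle up it lies 80 mm above the table (the handle slopes up 0.30 rad towards its end), with the handle down 34 mm. It can be pinched across its width from above to drag the jack about (the handle rests against its upper stop), and pressed down from above
- handle (a joint): angle of the jack's handle: 0 = up (where a spring of some 3 to 5 N at the grip returns it whenever it is let go), 0.36 rad = right down on its stop. About 5 to 10 N at the grip presses it down under the board's load; the saddle meets the pad at about 0.13 rad
- stand: fixed wooden stand of the carving board, 350 mm deep. Origin: on the table straight below the lift pad; its own +x points from its front to its back. In its frame the two front legs are 50 mm wide, their front faces at x = +20 mm, with a clear gap of 100 mm between them (y = -50 to +50 mm), 72 mm high; the gap stays clear and equally wide behind the legs
- board: plywood carving board 295 x 340 x 18 mm with a woodblock fixed on it, about 1.2 kg, hinged to the stand along its far edge (origin: at the lift pad, the hinge line lies 330 mm from it along its +x); at rest it lies level on the legs with its underside 72 mm above the table. The front edge, 295 mm from the hinge, is the one that rises; highest point of the resting board 111 mm
- lift_pad (a point): centre of the underside of the rubber pad (32 mm across) under the steel lift lug (50 mm wide, sticking out 60 mm in front of the board's front edge), on the stand's middle line, 20 mm in front of the legs' front faces; 60 mm above the table while the board rests. A dark stud 16 mm across stands on the lug's top right above the pad, its top 78 mm above the table
- ink_tin: bystander, to be left alone: round ink tin, 72 mm across, 60 mm high; origin at the centre of its underside
- tape_roll: bystander, to be left alone: roll of tape lying flat, 96 mm across, 25 mm high; origin at the centre of its underside
- brayer: bystander, to be left alone: ink roller lying flat: rubber roll 36 mm thick, 90 mm long, wooden handle 90 mm long to its own +y; origin at the centre of its underside (of the roll)
- baren: bystander, to be left alone: round wooden rubbing pad with a bar grip, 110 mm across, 32 mm high; origin at the centre of its underside
- offcut: bystander, to be left alone: wooden block 90 x 60 x 30 mm; origin at the centre of its underside
- pot: bystander, to be left alone: white ceramic pot, 76 mm across, 100 mm high; origin at the centre of its underside
- gouge: bystander, to be left alone: carving gouge 160 mm long, lying along its own x; origin at the centre of its underside
Mind the look-alikes: they are no part of the job. Several things look just like the jack: the one meant starts farthest to the robot's left.

How it is judged:
By the outcome, as a careful person would: the job done as asked, in the order asked, and still so for the second after the job is handed in, while the arm keeps its last pose, push and grip.
It also fails if it takes over 58 s, if anything falls off the work surface, if the arm or the gripper's body presses on something with over 40 N, if the wrist force passes 120 N, or if a joint passes its speed limit or range.

ROBOT

A 7-joint arm with a two-finger parallel gripper is mounted at the origin on the work surface. World frame = base frame: x ahead of the robot, y to its left, z up, the work surface at z = 0. Lengths are in m, angles in rad, forces in N, time in s.
With the tool pointing down it reaches from about 0.35 to 0.9 m from the base axis. Payload 8.1 kg.
Tool frame: the origin (TCP) lies at the centre of the arm's flange, where the gripper is bolted on; the fingertips stand 178 mm ahead of it and the grasp point (between the pads) lies 159 mm ahead of it; z points along the fingers, y is the direction in which the jaws open and shut (so a half turn about z gives the same grasp; the last joint's range is limited). The gripper opens to 92 mm and grips with 3 to 60 N. Pads are 19 mm wide; open, the fingers measure 130 mm over their backs; the gripper's body (75 mm by 190 mm) begins 47 mm behind the grasp point.
Start: joints at [1, 0.434, 0.025, 1.573, -0.012, 1.134, -0.075], TCP at [0.282, -0.558, 0.405] pointing down, gripper open.
Joint ranges: [-2.62, 2.62], [-0.44, 2.09], [-1.27, 1.32], [0.08, 2.57], [-1.32, 4.46], [0.12, 2], [-2.74, 2.74]. Speed limits (rad/s): [2.22, 2.22, 3.01, 3.01, 3.14, 3.14, 3.14].

INTERFACE

Orientations are given as a rotation vector (axis times angle).
In Python, from cell import arm, get_image, camera_model gives the robot as it stands. The module is installed in compiled form; this text tells all that it offers.
- The arm moves only by the shell command python3 -m pendant 'ROWS' [FORCE]. ROWS is JSON, a list that holds one entry, the list of rows, each a list of 7 numbers: the shift along the tool's x, y, z in mm, then the turn, a rotation vector about the tool's x, y, z in rad, then the closure, from -1 (fully open) to 1 (shut). In form: [[[x, y, z, rx, ry, rz, hand], ...]]. A call has 1 to 20 rows; each row is the pose to reach, as a shift and turn from the pose commanded when the call began, along the tool's axes at that moment; what a row does not reach only later rows make up. A row lasts 1/8 s, in which the tool goes at most 62.5 mm and 10.7 degrees, less where a joint would pass 70% of its speed; a pose out of reach is approached as far as the arm can. A call with a gripper value outside its range is refused whole. The fingers move at their own pace and stop on an object; FORCE is the grip in N (left out, the last holds). Time passes only in rows, so rows that repeat a pose let the fingers close. It gives the time, the measured TCP pose, the force and the opening at its end, in the units of the state.
- arm.observe(): the state, without advancing time (a new reading comes with each control period).
- get_image(name): name is "scene" or "top" or "wrist"; returns the picture (400x640x3 uint8, red, green, blue); there is no depth.
- camera_model(name): a dict with "fx", "fy", "cx", "cy" (pixels), "position" and "orientation" of the camera in the world; the wrist camera has in their place "T_tool_cam" (4x4, takes a point from camera to tool coordinates, whose origin is the TCP and whose axes are the flange's). Camera axes: x right, y down, z forward; pixel columns grow to the right and rows downward; lengths in m; the calibration is good to about 2 mm. The wrist camera is an equidistant fisheye: a pixel r from the principal point sees the ray r / f radians off the axis. A picture is of the moment at which its call begins: read the wrist's pose just before it. camera_model takes no time and is no camera call.
- arm.sign_off(): hands the job in, once; it reports no verdict.
The state is a dict: "clock": time; "joints": joint angles; "dq": joint speeds; "joint_efforts": joint torques, N m; "position": TCP position; "ee_rot": TCP orientation; "force": force on the tool from outside, world axes, zero at the start; "ft_torque": the same for the moment, N m; "width": opening from 0.0 (shut) to 1.0 (fully open).
Only numpy, scipy, OpenCV 4.12 (cv2) and the standard library are available. Lean on these libraries where they do the work, as an engineer would, in place of code of your own. Each camera call takes 0.05 s, during which the arm holds its last target.

## Working session

There is one attempt and no reset: what is moved stays moved. The work goes in short steps, Python scripts to look and compute and a shell command to move; the robot and the scene stay as the last step left them, time stands still between calls to the robot, and variables do not carry over. Pictures are saved under pics/ and viewed, and the job is handed in when it is done.

```bash
mkdir -p pics
python3 - <<'E'
from cell import arm,get_image,camera_model
import cv2,json
s=arm.observe();print(s)
for n in("scene","top","wrist"):
    im=get_image(n);cv2.imwrite(f"pics/{n}0.png",im[:,:,::-1]);print(n,camera_model(n))
E
```

```text
{'clock': 0.0, 'joints': array([ 1.00040458,  0.43523167,  0.02493558,  1.57411128, -0.01162517,
        1.13401207, -0.07511881]), 'dq': array([ 0.00110871,  0.00142144,  0.00107395,  0.00044208, -0.00058295,
       -0.00105261, -0.00122515]), 'joint_efforts': array([-6.82403206e-04, -6.67861319e+01,  9.84687880e-01, -3.14456928e+01,
       -6.05695182e-02,  4.30466223e-02,  2.12839905e-04]), 'position': array([ 0.2817059 , -0.55764302,  0.40393343]), 'ee_rot': array([-3.05457050e+00, -7.27665828e-01,  7.52401057e-04]), 'force': array([-0.08558335, -0.04876927, -0.20917348]), 'ft_torque': array([-0.00252679, -0.01044713, -0.00833934]), 'width': 1.0000664138780708}
scene {'fx': 428.45503484338707, 'fy': 428.45503484338707, 'cx': 321.0497547593972, 'cy': 196.69342457794795, 'position': array([1.10728121, 0.64131672, 0.77187518]), 'orientation': array([-1.01221827, -2.34136572,  1.12749556])}
top {'fx': 462.7040400742773, 'fy': 462.7040400742773, 'cx': 310.7633301647443, 'cy': 196.2008044104788, 'position': array([0.18155989, 0.03184386, 1.53713654]), 'orientation': array([-2.15490301,  2.1312952 , -0.1975687 ])}
wrist {'fx': 309.70691628693146, 'fy': 309.70691628693146, 'cx': 312.78552037073786, 'cy': 191.20927379471186, 'T_tool_cam': array([[-1.15812662e-03, -9.53833337e-01, -3.00334187e-01,
         8.20207391e-02],
       [ 9.99999268e-01, -1.20978125e-03, -1.39713881e-05,
        -1.03314233e-03],
       [-3.50012294e-04, -3.00333984e-01,  9.53834040e-01,
         2.02458924e-02],
       [ 0.00000000e+00,  0.00000000e+00,  0.00000000e+00,
         1.00000000e+00]])}
```

View pics/top0.png

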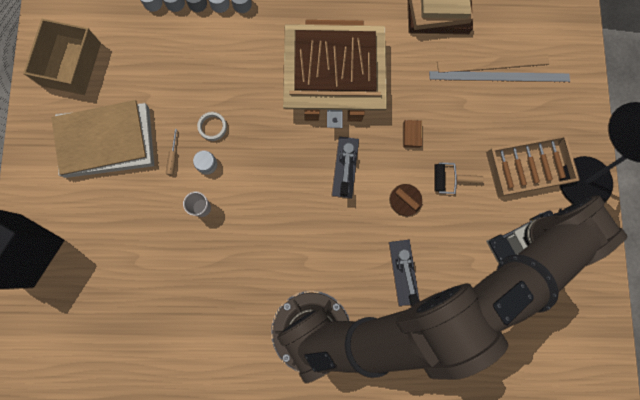

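View pics/scene0.png

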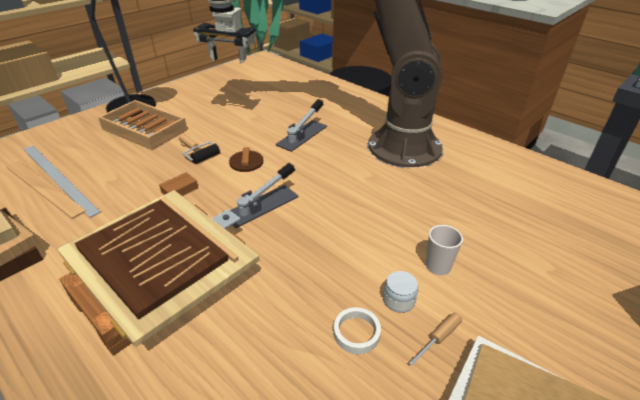

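The top view shows two jack-like things: A at (346,167), in front of the stand, and B at (404,272), near the base. World +y runs left in the picture, so A is farther left and fits the description. I'll check it in enlarged crops.

```bash
cat > h.py <<'E'
import numpy as np,cv2
from scipy.spatial.transform import Rotation as R
from cell import arm,get_image,camera_model
def px2w(n,u,v,z):
    m=camera_model(n);Rm=R.from_rotvec(m['orientation']).as_matrix()
    d=Rm@np.array([(u-m['cx'])/m['fx'],(v-m['cy'])/m['fy'],1]);p=m['position']
    return p+d*(z-p[2])/d[2]
def w2px(n,P):
    m=camera_model(n);Rm=R.from_rotvec(m['orientation']).as_matrix()
    c=Rm.T@(np.array(P)-m['position']);return m['fx']*c[0]/c[2]+m['cx'],m['fy']*c[1]/c[2]+m['cy']
def crop(im,x0,y0,x1,y1,s,fn):
    cv2.imwrite(fn,cv2.resize(im[y0:y1,x0:x1,::-1],None,fx=s,fy=s,interpolation=cv2.INTER_CUBIC))
E
python3 - <<'E'
from h import *
im=cv2.imread("pics/top0.png")[:,:,::-1];crop(im,270,90,400,210,5,"pics/tc.png")
im=cv2.imread("pics/scene0.png")[:,:,::-1];crop(im,190,150,310,240,6,"pics/sc.png")
E
```

```text
(no output)
```

View pics/tc.png

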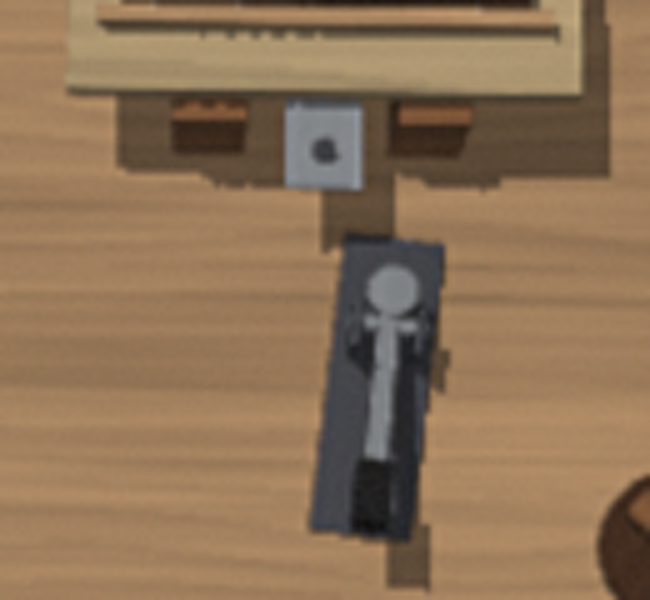

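View pics/sc.png

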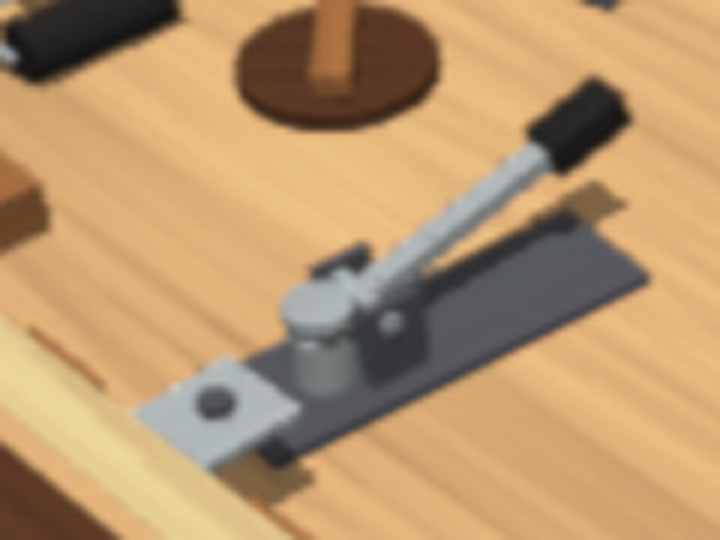

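Run:
```python
from h import *
def t(n,X,Y,z):
    o,s=((270,90),5) if n=="top" else ((190,150),6)
    return px2w(n,(X+.5)/s-.5+o[0],(Y+.5)/s-.5+o[1],z)
np.set_printoptions(precision=4,suppress=True)
c=[t("top",*p,.008) for p in((345,236),(443,246),(411,540),(310,530))]
print("corners",c,"sizes",[np.linalg.norm(c[i]-c[i-1]) for i in range(4)])
cc=sum(c)/4;print("centre",cc)
ax=(c[0]+c[1]-c[2]-c[3])/2;print("yaw",np.arctan2(ax[1],ax[0]))
print("saddle",t("top",393,288,.05),t("scene",318,302,.05))
print("grip top",t("top",371,495,.091))
print("stud",t("top",325,148,.078),t("scene",216,401,.078))
l=[t("top",*p,.066) for p in((286,102),(362,102),(363,188),(285,188))];print("lug",l)
print("legs",[t("top",*p,.072) for p in((172,122),(246,122),(393,125),(472,125))])
print("legs bottom",[t("top",*p,0) for p in((174,152),(245,152),(398,156),(462,156))])
print("board front",t("top",67,93,.09),t("top",581,97,.09))
```

```text
corners [array([ 0.6453, -0.0883,  0.008 ]), array([ 0.6392, -0.1556,  0.008 ]), array([ 0.4346, -0.1325,  0.008 ]), array([ 0.4405, -0.0647,  0.008 ])] sizes [np.float64(0.20613304616871245), np.float64(0.06756845532679018), np.float64(0.2059325551640156), np.float64(0.06811717556859297)]
centre [ 0.5399 -0.1103  0.008 ]
yaw -0.11349846557090108
saddle [ 0.5972 -0.1169  0.05  ] [ 0.5951 -0.1202  0.05  ]
grip top [ 0.4496 -0.0982  0.091 ]
stud [ 0.6839 -0.0696  0.078 ] [ 0.6845 -0.0701  0.078 ]
lug [array([ 0.7196, -0.0444,  0.066 ]), array([ 0.7204, -0.0951,  0.066 ]), array([ 0.6608, -0.0957,  0.066 ]), array([ 0.66 , -0.044,  0.066])]
legs [array([0.7023, 0.0313, 0.072 ]), array([ 0.7031, -0.0177,  0.072 ]), array([ 0.7026, -0.1151,  0.072 ]), array([ 0.7035, -0.1676,  0.072 ])]
legs bottom [array([0.7062, 0.0297, 0.    ]), array([ 0.707 , -0.0195,  0.    ]), array([ 0.7058, -0.1258,  0.    ]), array([ 0.7065, -0.1703,  0.    ])]
board front [0.7146 0.1003 0.09  ] [ 0.7174 -0.2372  0.09  ]
```

A is the target. Its base measures 206 x 68 mm, the saddle is at (0.597,-0.117), and the grip at (0.450,-0.099) agrees with the base geometry. The pad stud is at (0.684,-0.070) from both cameras, and the stand's yaw is about 0. Next I'll work out the move to above the grip.

```bash
cat >> h.py <<'E'
def plan(p,yaw):
    "shift+turn in tool axes so that TCP -> p with tool y along +-(jack y at yaw)"
    s=arm.observe();Rt=R.from_rotvec(s['ee_rot'])
    sh=Rt.inv().apply(np.array(p)-s['position'])*1000
    out=[]
    for k in(0,np.pi):
        a=yaw+k
        x=np.array([np.cos(a),np.sin(a),0]);z=np.array([0,0,-1.]);y=np.cross(z,x)
        Rg=R.from_matrix(np.c_[x,y,z]);out.append((Rt.inv()*Rg).as_rotvec())
    print("shift mm",sh.round(1));print("turn options",[o.round(4) for o in out]);print(Rt.as_matrix().round(3),s['joints'].round(3),s['position'].round(4),s['force'].round(2),s['width'],s['clock'])
E
python3 -c "
from h import *
plan((0.4496,-0.099,0.300),-0.113)"
```

```text
shift mm [ 356.7 -333.7  104.5]
turn options [array([-1.100e-03,  4.000e-04,  5.807e-01]), array([-6.0000e-04, -1.4000e-03, -2.5609e+00])]
[[ 0.893  0.451 -0.001]
 [ 0.451 -0.893  0.001]
 [-0.    -0.001 -1.   ]] [ 1.     0.435  0.025  1.574 -0.012  1.134 -0.075] [ 0.2817 -0.5577  0.4041] [ 0.14 -1.45 -0.28] 1.0002414499435706 0.15
```

```bash
python3 -m pendant '[[[60,-56,0,0,0,0.1,-1],[120,-112,0,0,0,0.2,-1],[180,-168,0,0,0,0.3,-1],[240,-224,0,0,0,0.4,-1],[300,-280,0,0,0,0.5,-1],[340,-318,0,0,0,0.58,-1],[357,-334,0,0,0,0.58,-1],[357,-334,60,0,0,0.58,-1],[357,-334,104,0,0,0.58,-1],[357,-334,104,0,0,0.58,-1],[357,-334,104,0,0,0.58,-1]]]' 15
python3 - <<'E'
from h import *
plan((0.4496,-0.099,0.240),-0.113)
im=get_image("wrist");cv2.imwrite("pics/w1.png",im[:,:,::-1])
E
```

```text
clock: 1.52
position: [0.4502, -0.0996, 0.3021]
ee_rot: [3.136, -0.178, 0.001]
force: [-0.3, -0.1, 0.5]
width: 0.996
shift mm [-0.8 -0.6 62.1]
turn options [array([ 0.0004, -0.0007, -0.0003]), array([-1.1000e-03, -7.0000e-04,  3.1413e+00])]
[[ 0.994 -0.113  0.001]
 [-0.113 -0.994 -0.001]
 [ 0.001  0.    -1.   ]] [ 0.217  0.305 -0.142  2.076  0.062  0.764 -1.648] [ 0.4502 -0.0996  0.3021] [-0.26 -0.1   0.47] 0.9964070840516044 1.525
```

View pics/w1.png

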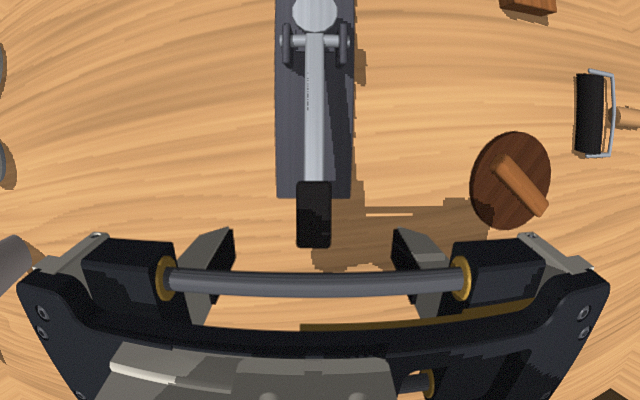

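The wrist view shows the black grip block at (314,213), midway between the fingers (about 210 and 415) and parallel to them. I'll go down and pinch.

```bash
python3 -m pendant '[[[0,0,30,0,0,0,-1],[-1,-1,61,0,0,0,-1],[-1,-1,61,0,0,0,-1],[-1,-1,61,0,0,0,0.2],[-1,-1,61,0,0,0,1],[-1,-1,61,0,0,0,1],[-1,-1,61,0,0,0,1],[-1,-1,61,0,0,0,1],[-1,-1,61,0,0,0,1],[-1,-1,61,0,0,0,1]]]' 20
python3 - <<'E'
from h import *
plan((0.5383,-0.070,0.240),0.0)
im=get_image("wrist");cv2.imwrite("pics/w2.png",im[:,:,::-1])
im=get_image("top");crop(im,270,90,400,210,5,"pics/t2.png")
E
```

```text
clock: 2.82
position: [0.4489, -0.0978, 0.2397]
ee_rot: [3.136, -0.176, -0.0]
force: [-1.1, -2.4, 0.8]
width: 0.287
shift mm [ 85.7 -37.6  -0.4]
turn options [array([ 0.0002,  0.0003, -0.1123]), array([ 4.0000e-04, -3.0000e-04,  3.0293e+00])]
[[ 0.994 -0.112 -0.   ]
 [-0.112 -0.994 -0.   ]
 [-0.     0.    -1.   ]] [ 0.202  0.404 -0.132  2.139  0.091  0.605 -1.678] [ 0.4489 -0.0978  0.2397] [-1.14 -2.4   0.85] 0.28703218114074847 2.825
```

View pics/w2.png

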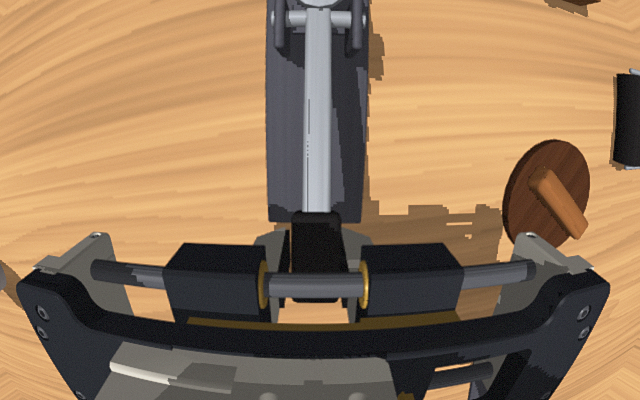

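View pics/t2.png

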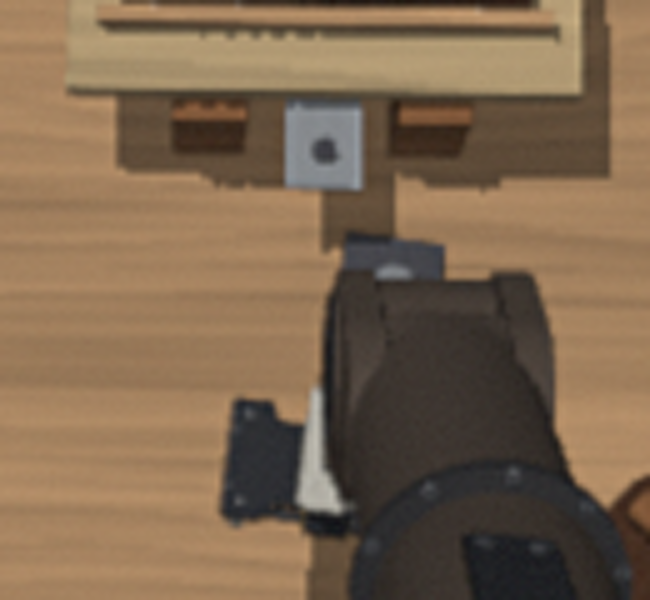

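The grip block sits at (318,250) between the pads, and the opening reads 26 mm. I'll let it settle, then move sideways and turn while still outside the legs.

```bash
python3 -m pendant '[[[0,0,0,0,0,0,1],[0,0,0,0,0,0,1],[1,-3,0,0,0,-0.012,1],[2,-7,0,0,0,-0.028,1],[3,-11,0,0,0,-0.044,1],[4,-15,0,0,0,-0.06,1],[5,-19,0,0,0,-0.076,1],[6,-23,0,0,0,-0.092,1],[7,-27,0,0,0,-0.108,1],[7,-29,0,0,0,-0.112,1],[7,-29,0,0,0,-0.112,1],[7,-29,0,0,0,-0.112,1]]]' 20
python3 - <<'E'
from h import *
plan((0.5383,-0.070,0.240),0.0)
im=get_image("wrist");cv2.imwrite("pics/w3.png",im[:,:,::-1])
im=get_image("top");crop(im,270,90,400,210,5,"pics/t3.png")
im=get_image("scene");crop(im,190,130,340,250,5,"pics/s3.png")
E
```

```text
clock: 4.42
position: [0.4593, -0.0699, 0.2397]
ee_rot: [3.141, -0.001, 0.0]
force: [0.2, -4.4, -1.4]
width: 0.261
shift mm [79.   0.  -0.3]
turn options [array([ 0.0002, -0.0003, -0.001 ]), array([-4.0000e-04, -3.0000e-04,  3.1406e+00])]
[[ 1.    -0.001  0.   ]
 [-0.001 -1.    -0.   ]
 [ 0.     0.    -1.   ]] [ 0.164  0.412 -0.163  2.125  0.114  0.613 -1.651] [ 0.4593 -0.0699  0.2397] [ 0.22 -4.41 -1.44] 0.26067686466211654 4.425
```

View pics/w3.png

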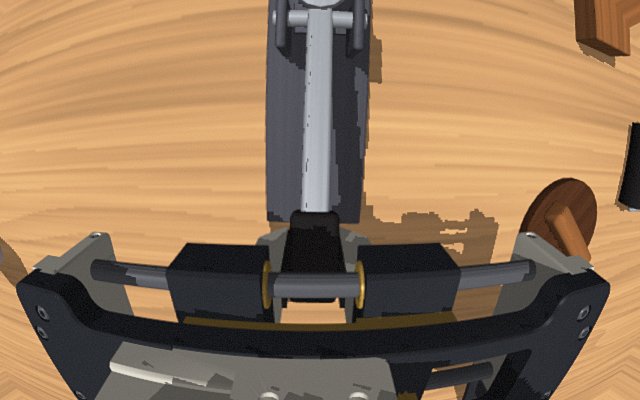

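View pics/t3.png

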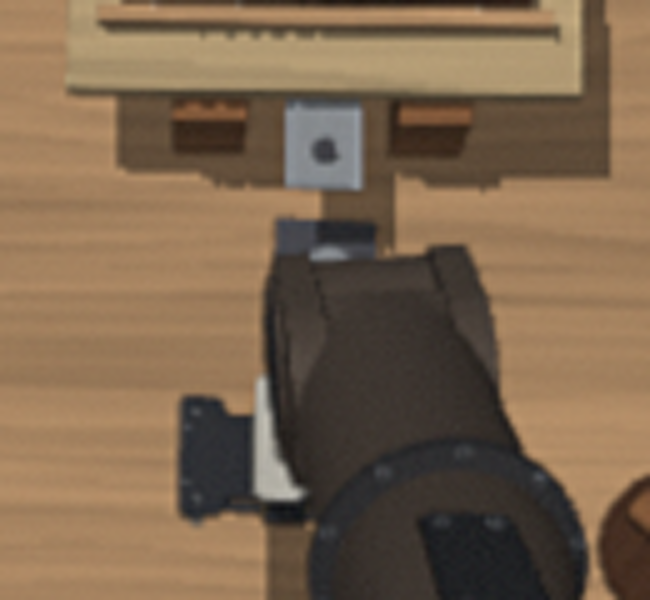

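View pics/s3.png

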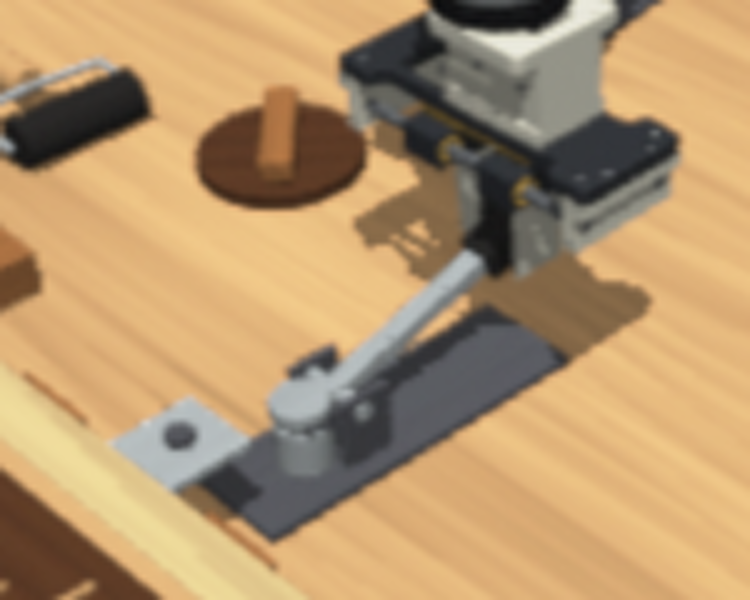

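Run:
```python
from h import *
def t(n,X,Y,z):
    o,s=((270,90),5) if n=="top" else ((190,130),5)
    return px2w(n,(X+.5)/s-.5+o[0],(Y+.5)/s-.5+o[1],z).round(4)
print(t("top",277,220,.008),t("top",376,226,.008))
print("saddle",t("scene",299,403,.05))
print("right(nose-left) corner",t("scene",272,541,.004),"tail-left",t("scene",570,360,.004))
```

```text
[ 0.656  -0.0416  0.008 ] [ 0.6527 -0.1096  0.008 ]
saddle [ 0.6098 -0.0738  0.05  ]
right(nose-left) corner [ 0.6579 -0.0441  0.004 ] tail-left [ 0.4482 -0.0372  0.004 ]
```

The jack lags the tool by about 0.035 rad in yaw. The nose is lined up with the gap (edges at -0.042 and -0.110, gap -0.018 to -0.12). I'll add some turn and push in most of the way.

```bash
python3 -m pendant '[[[2,0,0,0,0,-0.02,1],[5,0,0,0,0,-0.04,1],[9,0,0,0,0,-0.05,1],[13,0,0,0,0,-0.05,1],[18,0,0,0,0,-0.05,1],[23,0,0,0,0,-0.05,1],[28,0,0,0,0,-0.05,1],[33,0,0,0,0,-0.05,1],[38,0,0,0,0,-0.05,1],[43,0,0,0,0,-0.05,1],[48,0,0,0,0,-0.05,1],[53,0,0,0,0,-0.05,1],[58,0,0,0,0,-0.05,1],[62,0,0,0,0,-0.05,1],[65,0,0,0,0,-0.05,1],[65,0,0,0,0,-0.05,1],[65,0,0,0,0,-0.05,1]]]' 20
python3 - <<'E'
from h import *
plan((0.5383,-0.070,0.240),0.0)
im=get_image("wrist");cv2.imwrite("pics/w4.png",im[:,:,::-1])
im=get_image("top");crop(im,270,90,400,210,5,"pics/t4.png")
im=get_image("scene");crop(im,190,130,340,250,5,"pics/s4.png")
E
```

```text
clock: 6.7
position: [0.5225, -0.0687, 0.2394]
ee_rot: [-3.14, -0.081, 0.007]
force: [-8.9, -0.3, 5.8]
width: 0.263
shift mm [15.7  2.1 -0.7]
turn options [array([-0.0008,  0.0047,  0.0518]), array([-7.3000e-03, -1.3000e-03, -3.0898e+00])]
[[ 0.999  0.052 -0.005]
 [ 0.052 -0.999  0.001]
 [-0.005 -0.001 -1.   ]] [ 0.156  0.49  -0.169  1.975  0.124  0.691 -1.609] [ 0.5225 -0.0687  0.2394] [-8.9  -0.28  5.76] 0.2632296409386879 6.7
```

View pics/w4.png

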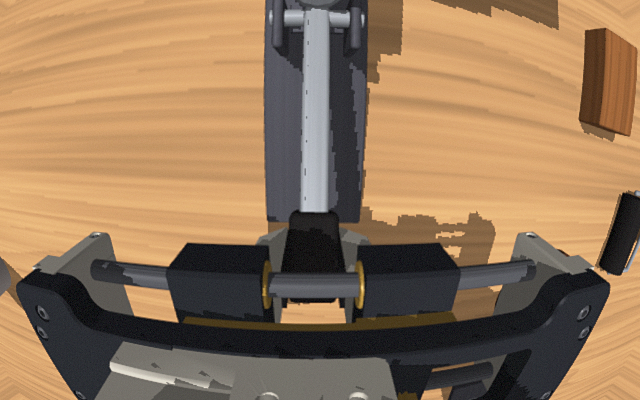

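View pics/t4.png

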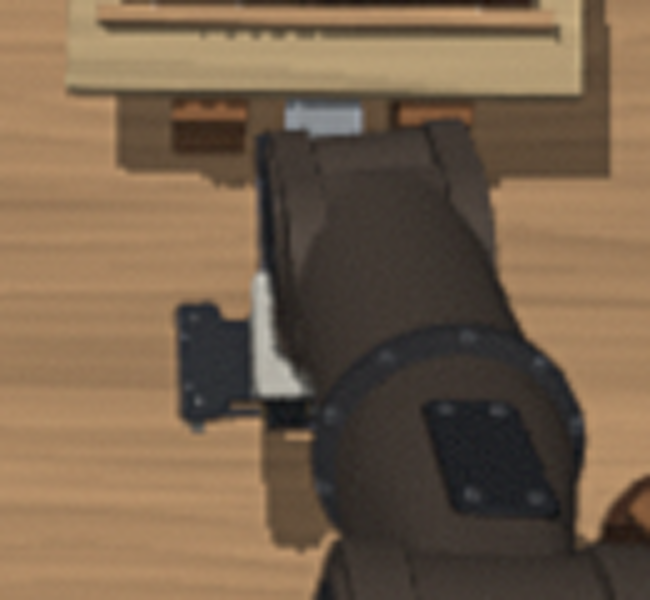

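View pics/s4.png

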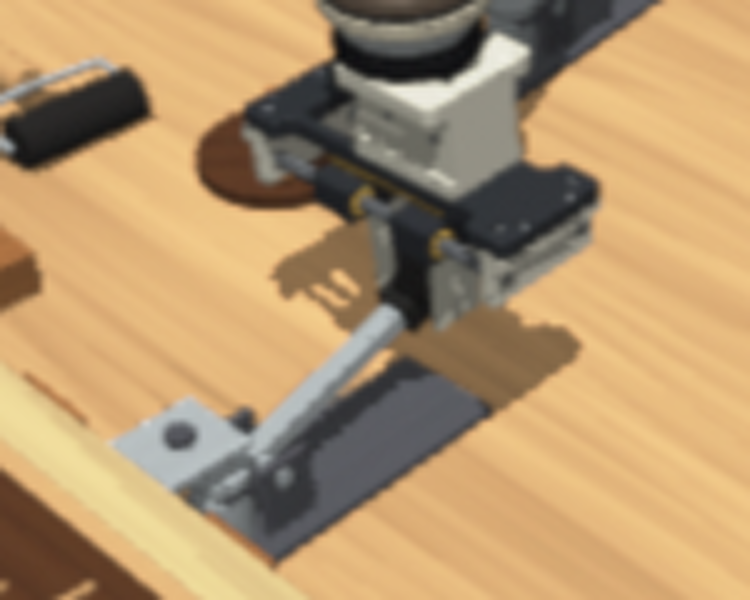

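```bash
cat >> h.py <<'E'
def wr(u,v,z,s):
    m=camera_model("wrist");d=np.array([u-m['cx'],v-m['cy']]);r=np.hypot(*d);th=r/m['fx']
    ray=np.array([*(d/r*np.sin(th)),np.cos(th)]);T=m['T_tool_cam']
    Rt=R.from_rotvec(s['ee_rot']);p=Rt.apply(T[:3,3])+s['position'];q=Rt.apply(T[:3,:3]@ray)
    return (p+q*(z-p[2])/q[2]).round(4)
E
python3 - <<'E'
from h import *
im=cv2.imread("pics/w4.png")[:,:,::-1];crop(im,240,0,400,240,3,"pics/w4c.png")
im=cv2.imread("pics/s4.png")[:,:,::-1];print(im.shape)
def t(X,Y,z): return px2w("scene",(X+.5)/5-.5+190,(Y+.5)/5-.5+130,z).round(4)
print("tail-left bottom",t(494,410,0.0),"top",t(493,404,.008),"left edge",t(275,563,0))
E
```

```text
(600, 750, 3)
tail-left bottom [ 0.5049 -0.0402  0.    ] top [ 0.508  -0.0373  0.008 ] left edge [ 0.6647 -0.0339  0.    ]
```

View pics/w4c.png

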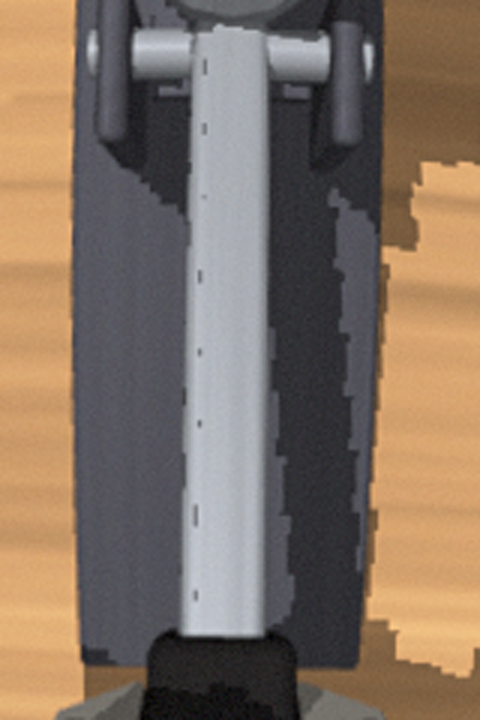

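Run:
```python
from h import *
s=arm.observe()
f=lambda X,Y,z: wr((X+.5)/3-.5+240,(Y+.5)/3-.5,z,s)
print("tail",f(83,664,.008),f(358,666,.008))
print("left",f(76,200,.008),f(73,400,.008))
print("right",f(382,200,.008),f(376,450,.008))
print("pin",f(92,52,.042),f(370,55,.042))
```

```text
tail [ 0.5114 -0.0339  0.008 ] [ 0.5143 -0.1022  0.008 ]
left [ 0.6226 -0.0301  0.008 ] [ 0.5767 -0.031   0.008 ]
right [ 0.6262 -0.0985  0.008 ] [ 0.5686 -0.1013  0.008 ]
pin [ 0.6488 -0.037   0.042 ] [ 0.6511 -0.0891  0.042 ]
```

Run:
```python
from h import *
im=cv2.imread("pics/w1.png")[:,:,::-1];crop(im,240,0,400,260,3,"pics/w1c.png")
```

```text
(no output)
```

View pics/w1c.png

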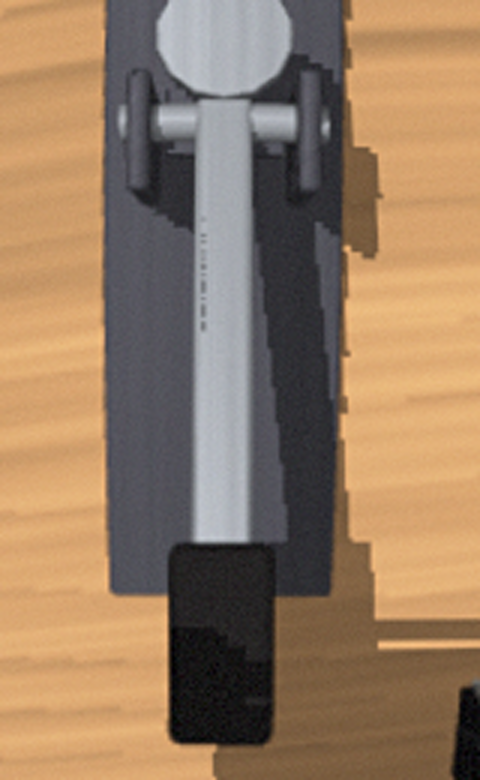

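Run:
```python
from h import *
s={'position':np.array([.4502,-.0996,.3021]),'ee_rot':R.from_matrix(np.array([[.994,-.113,.001],[-.113,-.994,-.001],[.001,0,-1]])).as_rotvec()}
f=lambda X,Y,z: wr((X+.5)/3-.5+240,(Y+.5)/3-.5,z,s)
print("tail",f(110,594,.008),f(331,595,.008))
print("pin",f(120,123,.042),f(329,124,.042))
print("saddle",f(225,27,.05))
print("grip top front/back centre",f(221,544,.097),f(221,742,.088))
```

```text
tail [ 0.4436 -0.0635  0.008 ] [ 0.4354 -0.132   0.008 ]
pin [ 0.5786 -0.088   0.042 ] [ 0.5724 -0.1406  0.042 ]
saddle [ 0.5989 -0.117   0.05  ]
grip top front/back centre [ 0.4803 -0.1023  0.097 ] [ 0.43   -0.0966  0.088 ]
```

By wrist measurement, corrected by about 2 mm to the top-camera frame, the saddle is at about (0.670,-0.063) with jack yaw +0.037. It needs about +14 mm forward, a small -y shift, and the turn taken back.

```bash
python3 -m pendant '[[[1,0,0,0,0,0.015,1],[3,1,0,0,0,0.03,1],[5,1,0,0,0,0.045,1],[8,2,0,0,0,0.055,1],[11,2,0,0,0,0.055,1],[14,2,0,0,0,0.055,1],[14,2,0,0,0,0.055,1],[14,2,0,0,0,0.055,1]]]' 20
python3 - <<'E'
from h import *
s=arm.observe();im=get_image("wrist");plan((0.538,-0.07,.24),0)
np.save("s5.npy",np.r_[s['position'],s['ee_rot']])
crop(im,240,0,400,240,3,"pics/w5c.png")
im=get_image("scene");crop(im,190,130,340,250,5,"pics/s5.png")
E
```

```text
clock: 7.85
position: [0.5366, -0.0694, 0.2393]
ee_rot: [-3.14, 0.004, 0.007]
force: [-8.4, 1.4, 5.0]
width: 0.261
shift mm [ 1.4  0.6 -0.7]
turn options [array([-0.0014,  0.0047, -0.0025]), array([7.4000e-03, 2.1000e-03, 3.1391e+00])]
[[ 1.    -0.003 -0.005]
 [-0.003 -1.     0.001]
 [-0.005 -0.001 -1.   ]] [ 0.143  0.507 -0.153  1.942  0.112  0.706 -1.65 ] [ 0.5366 -0.0694  0.2393] [-7.87  0.92  5.7 ] 0.2570831660950539 7.9
```

View pics/w5c.png

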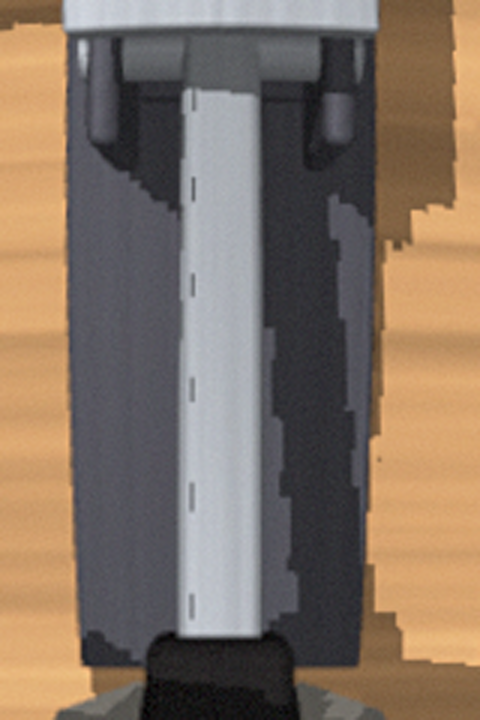

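View pics/s5.png

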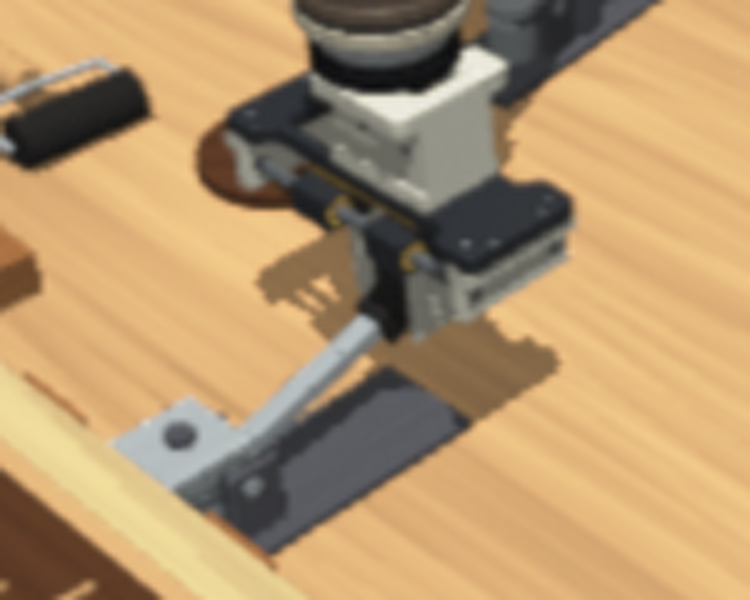

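Run:
```python
from h import *
a=np.load("s5.npy");s={'position':a[:3],'ee_rot':a[3:]}
f=lambda X,Y,z: wr((X+.5)/3-.5+240,(Y+.5)/3-.5,z,s)
print("tail",f(83,664,.008),f(359,666,.008))
print("left",f(66,150,.008),f(69,350,.008),f(77,550,.008))
print("right",f(377,200,.008),f(372,400,.008),f(363,600,.008))
print("pin",f(79,58,.042),f(370,60,.042))
for z in(.066,.070,.072): print("lug",z,f(64,29,z),f(378,28,z))
print("lug bottom", f(66,37,.066),f(376,37,.066))
```

```text
tail [ 0.5274 -0.0341  0.008 ] [ 0.5267 -0.1026  0.008 ]
left [ 0.6503 -0.0341  0.008 ] [ 0.6043 -0.0341  0.008 ] [ 0.5569 -0.0342  0.008 ]
right [ 0.6385 -0.1036  0.008 ] [ 0.5925 -0.1031  0.008 ] [ 0.5441 -0.1028  0.008 ]
pin [ 0.6633 -0.0421  0.042 ] [ 0.6628 -0.0967  0.042 ]
lug 0.066 [ 0.6625 -0.0432  0.066 ] [ 0.6625 -0.0943  0.066 ]
lug 0.07 [ 0.6613 -0.0439  0.07  ] [ 0.6613 -0.0936  0.07  ]
lug 0.072 [ 0.6607 -0.0442  0.072 ] [ 0.6607 -0.0933  0.072 ]
lug bottom [ 0.661  -0.0435  0.066 ] [ 0.6608 -0.0939  0.066 ]
```

The jack's yaw is now about 0. In the same wrist image, the lug centre line is y=-0.0688 and the jack's is -0.069. The saddle is at x≈0.686, and the pad (lug front edge 0.661 + 25 mm) is also at 0.686. It's centred, so I'll release and rise.

```bash
python3 -m pendant '[[[0,0,0,0,0,0,0.2],[0,0,0,0,0,0,0],[0,0,0,0,0,0,-0.2],[0,0,0,0,0,0,-0.2],[0,0,-20,0,0,0,-0.2],[0,0,-60,0,0,0,-0.2],[0,0,-60,0,0,0,-0.2],[0,0,-60,0,0,0,-0.2]]]' 20
python3 - <<'E'
from h import *
s=arm.observe();im=get_image("wrist");plan((0.537,-0.0692,.285),0)
np.save("s6.npy",np.r_[s['position'],s['ee_rot']])
crop(im,240,0,400,260,3,"pics/w6c.png")
im=get_image("scene");crop(im,190,130,340,250,5,"pics/s6.png")
E
```

```text
clock: 8.95
position: [0.5381, -0.071, 0.2995]
ee_rot: [3.142, -0.008, -0.0]
force: [-0.5, -1.0, -0.4]
width: 0.597
shift mm [-0.9 -1.8 14. ]
turn options [array([ 0.    ,  0.0012, -0.0054]), array([ 1.8000e-03, -0.0000e+00,  3.1362e+00])]
[[ 1.    -0.005 -0.001]
 [-0.005 -1.    -0.   ]
 [-0.001  0.    -1.   ]] [ 0.155  0.426 -0.163  1.889  0.09   0.835 -1.631] [ 0.5379 -0.071   0.299 ] [ 0.18  0.31 -0.18] 0.6036984161643191 9.0
```

View pics/w6c.png

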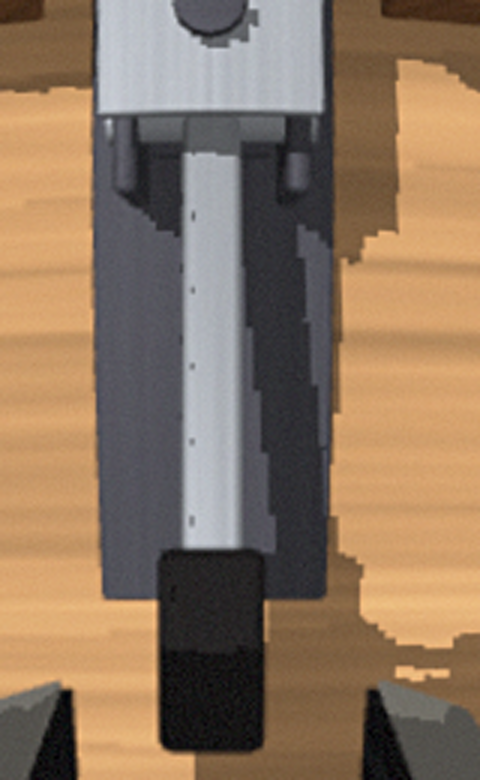

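View pics/s6.png

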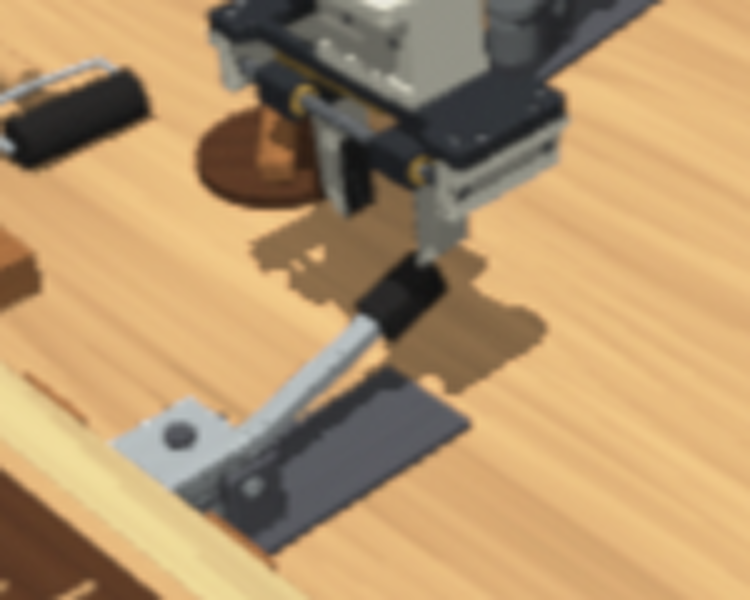

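Run:
```python
from h import *
a=np.load("s6.npy");s={'position':a[:3],'ee_rot':a[3:]}
f=lambda X,Y,z: wr((X+.5)/3-.5+240,(Y+.5)/3-.5,z,s)
print("tail",f(104,597,.008),f(326,598,.008))
print("left",f(94,150,.008),"right",f(333,150,.008))
print("pin",f(106,128,.042),f(317,128,.042))
print("lug",f(97,112,.07),f(323,113,.07))
print("stud",f(173,0,.078),f(248,0,.078),"front",f(210,33,.078))
print("grip",f(211,550,.097),f(211,748,.088))
```

```text
tail [ 0.5272 -0.0341  0.008 ] [ 0.5264 -0.1029  0.008 ]
left [ 0.6622 -0.0348  0.008 ] right [ 0.6616 -0.1033  0.008 ]
pin [ 0.6625 -0.0423  0.042 ] [ 0.662  -0.0951  0.042 ]
lug [ 0.6613 -0.0436  0.07  ] [ 0.6605 -0.0936  0.07  ]
stud [ 0.685  -0.0609  0.078 ] [ 0.6848 -0.0769  0.078 ] front [ 0.6771 -0.0688  0.078 ]
grip [ 0.5675 -0.0683  0.097 ] [ 0.5173 -0.0678  0.088 ]
```

The jack stayed put: stud centre (0.685,-0.069), saddle about (0.685,-0.069), handle up. I'll close the fingers above the grip and start the trial stroke.

```bash
python3 -m pendant '[[[0,-2,0,0,0,0,1],[0,-2,0,0,0,0,1],[0,-2,0,0,0,0,1],[0,-2,0,0,0,0,1],[0,-2,12,0,0,0,1],[0,-2,20,0,0,0,1],[0,-2,24,0,0,0,1],[0,-2,28,0,0,0,1],[0,-2,32,0,0,0,1],[-1,-2,36,0,0,0,1],[-1,-2,40,0,0,0,1],[-2,-2,44,0,0,0,1],[-2,-2,48,0,0,0,1],[-3,-2,52,0,0,0,1],[-3,-2,56,0,0,0,1],[-4,-2,60,0,0,0,1],[-4,-2,64,0,0,0,1],[-5,-2,68,0,0,0,1],[-5,-2,71,0,0,0,1],[-5,-2,71,0,0,0,1]]]' 20
python3 - <<'E'
from h import *
im=get_image("scene");plan((0.533,-0.0692,.224),0)
crop(im,190,130,340,250,5,"pics/s7.png")
E
```

```text
clock: 11.55
position: [0.5327, -0.069, 0.2285]
ee_rot: [3.141, -0.008, -0.002]
force: [-4.5, 0.9, 9.9]
width: 0.004
shift mm [0.3 0.2 4.6]
turn options [array([ 0.0001,  0.0015, -0.0054]), array([ 2.4000e-03, -2.0000e-04,  3.1362e+00])]
[[ 1.    -0.005 -0.002]
 [-0.005 -1.    -0.   ]
 [-0.002  0.    -1.   ]] [ 0.139  0.517 -0.15   1.961  0.119  0.674 -1.66 ] [ 0.5327 -0.069   0.2286] [-4.82  0.23  7.92] 0.009938814076347693 11.6
```

View pics/s7.png

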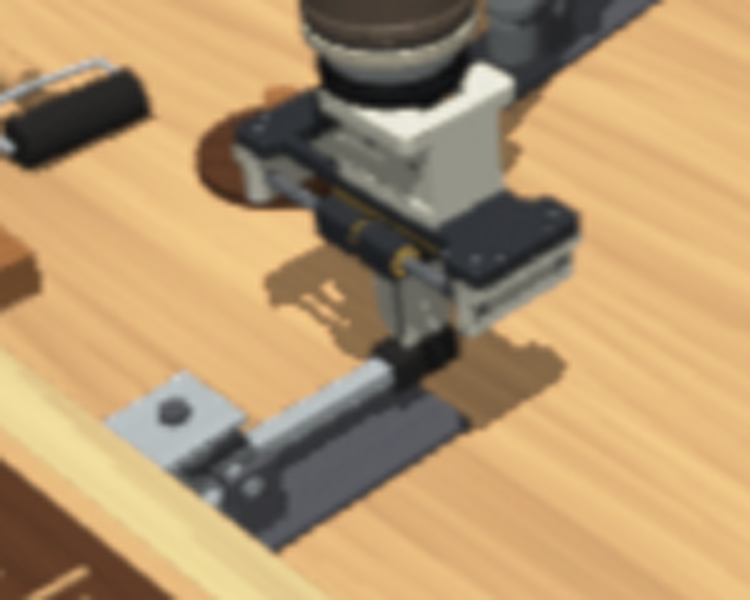

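The lug and board are rising (the stud moved from row 435 to 412), the handle is nearly down, and the base's tail corner hasn't moved (468,425). I'll press to the stop.

```bash
python3 -m pendant '[[[-1,0,2,0,0,0,1],[-1,0,4,0,0,0,1],[-1,0,6,0,0,0,1],[-1,0,8,0,0,0,1],[-1,0,8,0,0,0,1],[-1,0,8,0,0,0,1]]]' 20
python3 - <<'E'
from h import *
im=get_image("scene");plan((0.533,-0.0692,.224),0)
crop(im,190,130,340,250,5,"pics/s8.png")
E
```

```text
clock: 12.35
position: [0.5322, -0.0689, 0.2224]
ee_rot: [3.141, -0.008, 0.001]
force: [-9.5, -0.4, 29.0]
width: 0.006
shift mm [ 0.8  0.3 -1.5]
turn options [array([ 0.0005, -0.0007, -0.0054]), array([-1.2000e-03, -7.0000e-04,  3.1362e+00])]
[[ 1.    -0.005  0.001]
 [-0.005 -1.    -0.   ]
 [ 0.001  0.    -1.   ]] [ 0.138  0.525 -0.148  1.968  0.122  0.657 -1.663] [ 0.5322 -0.0689  0.2225] [-9.88 -0.76 29.74] 0.0076747343962108895 12.4
```

View pics/s8.png

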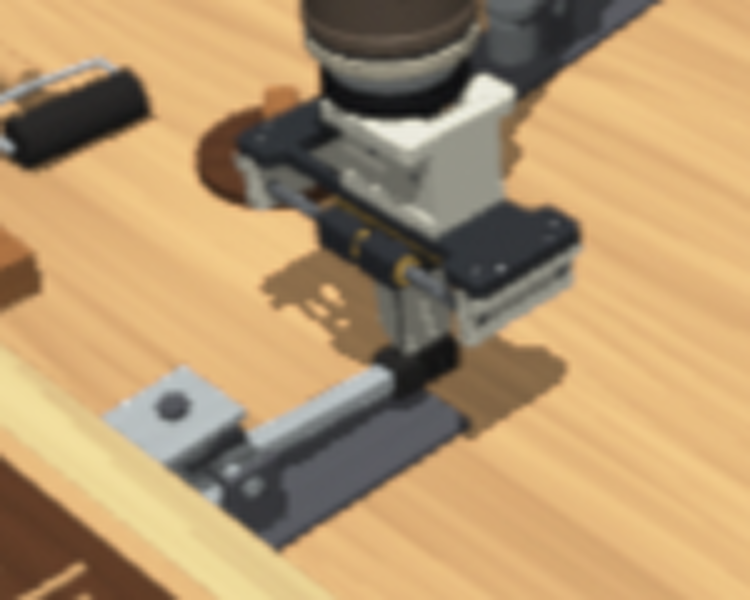

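The force jumped from 8 N to 29 N with the tip at z=44 mm, so the handle is on its stop. Now all the way back up.

```bash
python3 -m pendant '[[[0,0,-5,0,0,0,1],[0,0,-9,0,0,0,1],[1,0,-13,0,0,0,1],[1,0,-17,0,0,0,1],[2,0,-21,0,0,0,1],[2,0,-25,0,0,0,1],[3,0,-29,0,0,0,1],[4,0,-33,0,0,0,1],[5,0,-37,0,0,0,1],[6,0,-41,0,0,0,1],[6,0,-45,0,0,0,1],[6,0,-49,0,0,0,1],[6,0,-53,0,0,0,1],[6,0,-60,0,0,0,1],[6,0,-75,0,0,0,1],[6,0,-78,0,0,0,1],[6,0,-78,0,0,0,1],[6,0,-78,0,0,0,1]]]' 20
python3 - <<'E'
from h import *
s=arm.observe();im=get_image("wrist");plan((0.538,-0.0692,.299),0)
np.save("s9.npy",np.r_[s['position'],s['ee_rot']])
crop(im,240,0,400,260,3,"pics/w9c.png")
im=get_image("scene");crop(im,190,130,340,250,5,"pics/s9.png")
E
```

```text
clock: 14.65
position: [0.5381, -0.069, 0.2984]
ee_rot: [-3.142, 0.008, 0.001]
force: [-0.8, 0.2, 0.2]
width: 0.006
shift mm [-0.1  0.2 -0.6]
turn options [array([ 0.    ,  0.0006, -0.0053]), array([ 1.0000e-03, -0.0000e+00,  3.1363e+00])]
[[ 1.    -0.005 -0.001]
 [-0.005 -1.    -0.   ]
 [-0.001  0.    -1.   ]] [ 0.151  0.426 -0.163  1.89   0.091  0.833 -1.635] [ 0.5381 -0.069   0.2984] [ 0.03 -0.35  0.29] 0.005860648739235118 14.7
```

View pics/w9c.png

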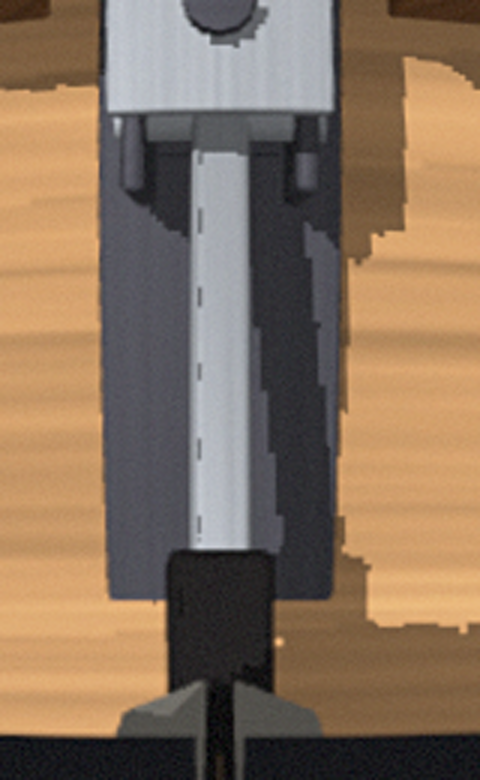

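View pics/s9.png

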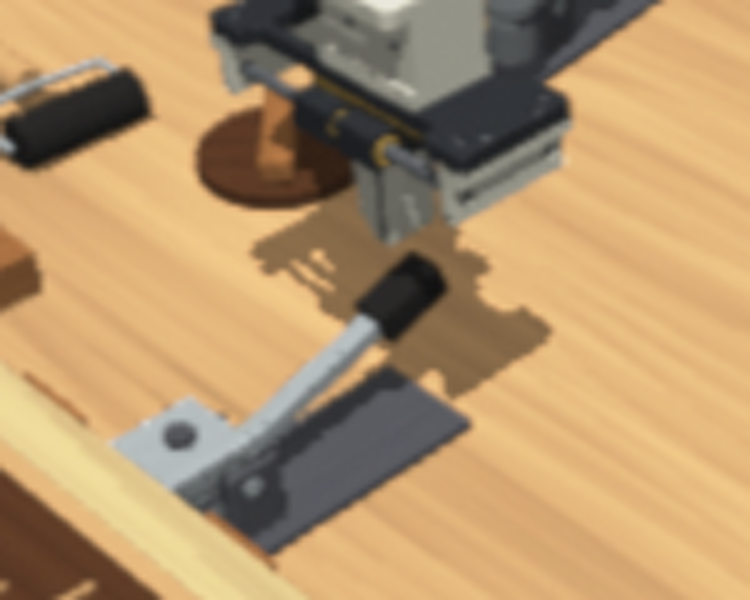

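The handle is fully up, the board rests again (stud back at (180,435) in the scene crop), and the jack is unmoved. Now the final stroke.

```bash
python3 -m pendant '[[[0,0,12,0,0,0,1],[0,0,20,0,0,0,1],[0,0,25,0,0,0,1],[0,0,29,0,0,0,1],[0,0,33,0,0,0,1],[-1,0,37,0,0,0,1],[-2,0,41,0,0,0,1],[-2,0,45,0,0,0,1],[-3,0,49,0,0,0,1],[-4,0,53,0,0,0,1],[-4,0,57,0,0,0,1],[-5,0,61,0,0,0,1],[-6,0,65,0,0,0,1],[-6,0,69,0,0,0,1],[-7,0,73,0,0,0,1],[-7,0,76,0,0,0,1],[-7,0,78,0,0,0,1],[-7,0,78,0,0,0,1],[-7,0,78,0,0,0,1],[-7,0,78,0,0,0,1]]]' 20
python3 - <<'E'
from h import *
s=arm.observe();im=get_image("wrist");plan((0.532,-0.0692,.2224),0)
crop(im,240,0,400,260,3,"pics/w10c.png")
im=get_image("scene");crop(im,190,130,340,250,5,"pics/s10.png");cv2.imwrite("pics/s10f.png",im[:,:,::-1])
E
```

```text
clock: 17.25
position: [0.5315, -0.0689, 0.2225]
ee_rot: [3.141, -0.008, 0.003]
force: [-9.0, -0.2, 27.2]
width: 0.003
shift mm [0.5 0.3 0.1]
turn options [array([ 0.0004, -0.0016, -0.0054]), array([-2.5000e-03, -7.0000e-04,  3.1362e+00])]
[[ 1.    -0.005  0.002]
 [-0.005 -1.    -0.   ]
 [ 0.002  0.    -1.   ]] [ 0.138  0.524 -0.148  1.969  0.122  0.655 -1.663] [ 0.5315 -0.0689  0.2225] [-7.49  0.63 28.19] 0.006293976045100305 17.3
```

View pics/w10c.png

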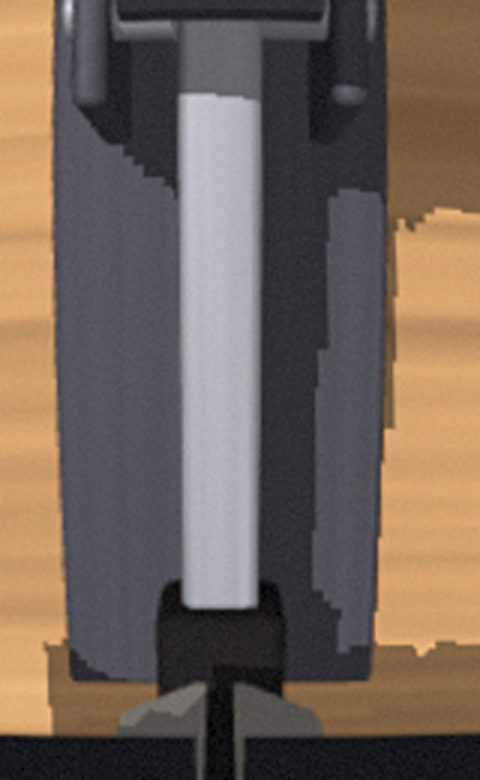

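View pics/s10.png

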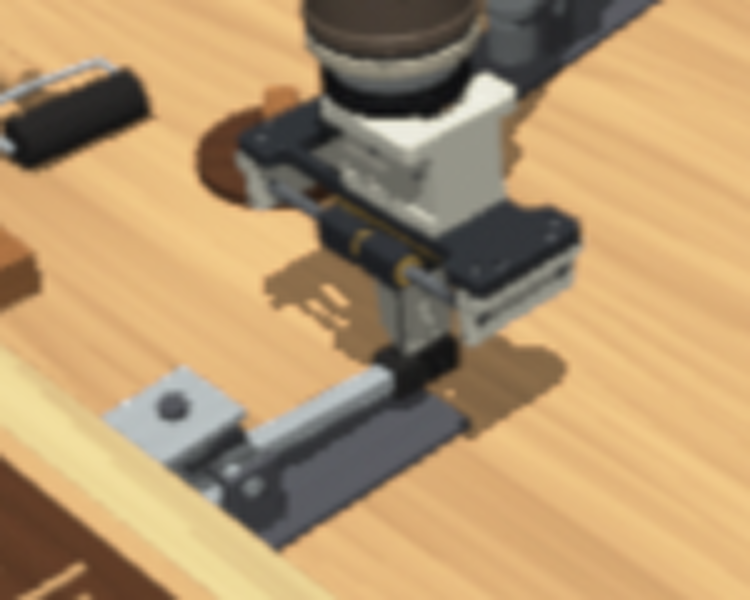

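View pics/s10f.png

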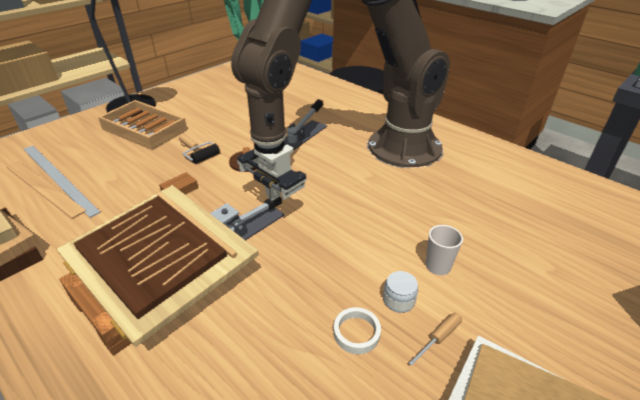

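The handle is on its stop at about 28 N, the lug is raised with the stud at (173,405) in the crop, and the jack's tail corner is still at (468,425). The other items look where they were, so I'll hand in.

```bash
python3 -c "
from cell import arm
print(arm.sign_off(), arm.observe()['force'])"
```

```text
the job is handed in; nothing more can be done
the job is handed in; nothing more can be done
```

The job is handed in at about 17 s of the 58 s. The jack's saddle is under the lift pad, the trial stroke was done, and the arm is holding the handle right down with the board raised.

- **Positioning:** I took the left-most jack by its grip and slid it between the front legs. By the wrist camera, the saddle was within about 1–1.5 mm of the stud above the pad, both near (0.685, -0.069), and the jack's yaw was about 0.
- **Trial stroke:** The handle went down to its stop, with the force jumping from about 8 N to 29 N and the tip at z = 44 mm. It then came all the way back up. The lug returned to its resting place in the image and the jack had not moved.
- **Final stroke:** The handle is on its stop again at about 28 N, with the lug as high as in the trial and the jack's base still in place.

**Checks that disagreed:**
- The cameras differ by about 2–3 mm in absolute position. I relied on jack-to-lug distances taken within the same wrist image.
- During the slide the jack's yaw first lagged by about 0.035 rad, then overshot by about the same amount. I corrected it before pumping.
- A sideways force of about 8–9 N stays on the tool while it holds the handle down, and the jack showed no shift from it.

The other things on the table look untouched in the last scene picture, though the arm partly hides the baren (the round rubbing pad).

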